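# Close the polishing pot with its bayonet lid

### The arm

A 6-joint arm with a two-finger parallel gripper is mounted at the origin on a cart in front of the work surface, level with it; the furniture and walls round the work are solid. World frame = base frame: x ahead of the robot, y to its left, z up, the work surface at z = 0. Lengths are in m, angles in degrees, forces in N, time in s.
With the tool pointing down it reaches from about 0.225 to 0.875 m from the base axis. Payload 3.4 kg.
Tool frame: the origin (TCP) lies midway between the tips of the shut fingers; the grasp point (between the pads) lies 19 mm behind it; z points along the fingers, y is the line along which they close (so a half turn about z gives the same grasp; the last joint's range is limited). The gripper opens to 85 mm and grips with 20 to 120 N. Pads are 22 mm wide; open, the fingers measure 114 mm over their backs; the gripper's body (76 mm by 85 mm) begins 54 mm behind the grasp point. The pads swing forward as they close: fully open they stand 13 mm farther back than shut.
Start: joints at [69.385, 15.808, 86.224, -0, 77.962, -6.933], TCP at [0.136, 0.559, 0.231] pointing down, gripper open.
Joint ranges: [-165.64, 165.64], [-43.16, 119.46], [12.63, 154.43], [-67.54, 247.53], [6.08, 155.33], [-154.97, 154.97]. Speed limits (degrees/s): [147.25, 147.25, 180, 180, 180, 180].

### API

Orientations are given as a 3x3 rotation matrix whose columns are the frame's x, y, z axes.
In Python, from workcell import r gives the robot as it stands. Calls block until the motion is done:
- r.move_pose(position, orientation): joint-space move of the TCP to a pose.
- r.move_linear(position, rotation=None, v=0.15, contact_N=None): straight line of the TCP; rotation=None keeps the orientation; v is the mean speed in m/s. With contact_N (N) it stops when the force on the tool has changed by that much, and returns True; else False.
- r.move_joints(angles): joint-space move.
- r.grip(opening): finger opening in m; the grip force is fixed at half the most; returns when the fingers have stopped.
- r.hold(seconds).
- r.inverse_kinematics(position, orientation): joint angles nearest the present ones, or None.
- r.get_state(): the state.
- r.grab_frame(name): name is "scene" or "top" or "wrist"; returns (picture, depth): 400x640x3 uint8, red, green, blue; 400x640 float32, m along the optical axis (not along the pixel's ray), 0 where there is no reading.
- r.calibration(name): a dict with "intrinsics" (3x3 intrinsics, pixels), "R" (3x3) and "t" (3): a world point X has camera coordinates R X + t. Camera axes: x right, y down, z forward; pixel columns grow to the right and rows downward; lengths in m; the calibration is good to about 2 mm. The wrist camera is an equidistant fisheye: a pixel r from the principal point sees the ray r / f radians off the axis. A picture is of the moment at which its call begins: read the wrist's pose just before it. calibration takes no time and is no camera call; for the wrist camera it gives the pose at the moment of the call.
A pose or a line that the arm cannot do raises r.PlanningError and nothing moves.
- r.job_done(): hands the job in; it is judged then, once.
The state is a dict: "clock": time; "qpos": joint angles; "joint_vel": joint speeds; "joint_efforts": joint torques, N m; "ee_pos": TCP position; "eef_rot": TCP orientation; "contact_force": force on the tool from outside, world axes, zero at the start; "torque": the same for the moment, N m; "opening": finger opening in m; "grasp_force": force on a finger pad.
Only numpy, scipy, OpenCV 4.12 (cv2) and the standard library are available. Lean on these libraries where they do the work, as an engineer would, in place of code of your own. Each camera call takes 0.05 s, during which the arm holds its last target. There are 200 camera calls.

### The job

First slide the polishing pot along its track until its fin stands in line with the gap of the forked post. Then take the lid, set it into the pot with its grip bar parallel to the pot's handle, push it in against the spring and twist it a quarter turn clockwise (seen from above). Finish while still gripping the lid and pressing it fully home, its flange down on the pot's rim, so that the locking pin can be put in; leave the jar, the slot gauge and the wood block that lie round the work where they are.

Things in the scene. Friction and masses are not known exactly. Their poses are not given: they have to be found in the camera images.
- pot (a joint): position of the pot along its track, m; 0 in the middle of the track, grows towards the pot's +y, range -0.11 to 0.11. The pot is captive in the track: it only slides (about 4 N of friction) and can neither lift nor turn.
- track: fixed grey plate on the bench, 136 x 320 x 12 mm, with two low rails, long side along its y; origin at the centre of its underside. Its axes are the pot's too: +y along the track, +x from the pot's handle (robot's side) to the posts (rear), z up.
- pot_mouth (a point): centre of the pot's mouth at rim height, 72 mm over the bench, pot's axes. Bare metal cylinder, 72 mm across. In the mouth two 8 mm thick tabs, top flush with the rim, inner radius 24 mm, leave gaps at +x and -x (28 degrees either side of x); bore radius below them 31 mm. Stops let the lid turn only clockwise from above, 92 degrees at most. A 6 mm wide fin stands out to x = 48 mm.
- pot_handle (a point): place to grip the pot's handle, 64 mm from the pot's axis on its -x side, pot's axes; the point is at mid-height of the handle, 46 mm over the bench. The handle is a black bar along x, 14 mm wide (y), 20 mm high, from 22 mm before this point to the pot's wall.
- spring_plate (a joint): travel of the round spring plate (radius 23 mm) in the pot, m; 0 at rest, when its top is 10 mm below the rim, grows as it is pressed down. It takes 3 N to begin, 9 N at 10 mm (lid fully home); stop at 14 mm.
- closing_post: fixed post at the rear edge of the track that marks the closing position: steel fork of two upright prongs 22 mm apart, 70 mm high, 58 mm from the pot's axis line on the +x side. Origin at its foot, 12 mm over the bench, below the middle of the gap; axes parallel to the pot's. The pot is in place when pot_mouth and this origin are level along the track's y.
- loading_post: fixed post that marks the other (loading) position: one round rod with a round head 24 mm across, 64 mm high, at the rear edge of the track. Origin at its foot, axes parallel to the pot's. Which of the two posts stands left or right varies.
- lid: loose lid, 56 mm high, 0.1 to 0.2 kg, upright on the bench; origin at the centre of its underside. Plug, radius 21 mm, z = 0 to 20 mm; at its lower end two lugs, 6 mm thick, 14 mm wide, out to 29 mm at +x and -x (same after half a turn); flange, radius 34 mm, z = 20 to 26 mm. Fully home its origin is 20 mm below pot_mouth, flange on the rim; turned but not pressed it rises 6 mm.
- lid_bar (a point): point on the lid's axis at which to grip it, 48 mm over its underside, lid's axes: in the black grip bar on top of the lid, 50 mm long along the lid's x, 12 mm wide (y), from 26 to 56 mm over the underside.
- jar: glass jar with a tin lid, the nearer of two alike, left of the track, 62 mm across, 74 mm high, loose; origin at the centre of its underside. To be left alone.
- slot_gauge: grey steel gauge with two slots, 18 x 64 x 24 mm, loose; origin at the centre of its underside. To be left alone.
- wood_block: wood block 50 x 90 x 30 mm, loose; origin at the centre of its underside. To be left alone.
There are look-alikes about, which are no part of the job. What is shaped like the lid but red is not meant.

How it is judged:
By the outcome, as a careful person would: the job done as asked, in the order asked, and still so for the second after the job is handed in, while the arm keeps its last pose, push and grip.
It also fails if it takes over 58 s, if anything falls off the work surface, if the arm or the gripper's body presses on something with over 40 N, if the wrist force passes 120 N, or if a joint passes its speed limit or range.

## Working session

There is one attempt and no reset: what is moved stays moved. The work goes in short steps, each a Python script; the robot and the scene stay as the last script left them, time stands still between calls to the robot, and variables do not carry over. Pictures are saved under pics/ and viewed, at most 10 in all, crops included, and the job is handed in when it is done.

```bash
ls; mkdir -p pics
python3 - <<'E'
from workcell import r
import cv2,numpy as np
for n in ("scene","top"):
    p,d=r.grab_frame(n); np.savez(n,p=p,d=d,**r.calibration(n)); cv2.imwrite(f"pics/{n}.png",p[:,:,::-1])
    c=r.calibration(n); print(n,c["intrinsics"].round(1).tolist(),(-c["R"].T@c["t"]).round(3))
print(r.get_state())
E
```

```text
pics
scene [[494.8, 0.0, 318.5], [0.0, 494.8, 196.3], [0.0, 0.0, 1.0]] [-0.019 -0.473  0.972]
top [[484.1, 0.0, 320.3], [0.0, 484.1, 198.9], [0.0, 0.0, 1.0]] [0.331 0.221 1.234]
{'clock': 0.1, 'qpos': array([ 6.93856778e+01,  1.58414126e+01,  8.62863276e+01, -2.40303190e-03,
        7.79622402e+01, -6.93281200e+00]), 'joint_vel': array([-0.03412552, -0.09702552, -0.12410263, -0.04203882,  0.01446462,
        0.03472312]), 'joint_efforts': array([ 3.63145256e-03, -4.17708135e+01, -2.46401703e+01, -4.17106912e-04,
        6.01274820e-03,  2.59223981e-06]), 'ee_pos': array([0.13585775, 0.5582438 , 0.23056335]), 'eef_rot': array([[-9.71627537e-01,  2.36515674e-01, -5.14526155e-04],
       [ 2.36516187e-01,  9.71626415e-01, -1.48434134e-03],
       [ 1.48857211e-04, -1.56392068e-03, -9.99998766e-01]]), 'contact_force': array([-0.98584201, -0.68097862, -0.16250747]), 'torque': array([ 0.0094563 , -0.02918691, -0.03788646]), 'grasp_force': 0.0, 'opening': 0.08538027904105534}
```

View pics/scene.png

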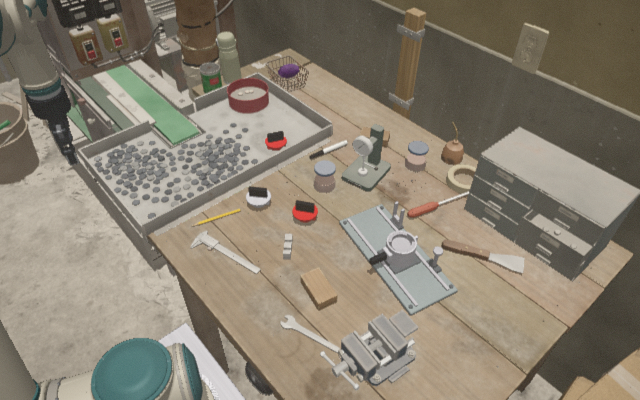

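View pics/top.png

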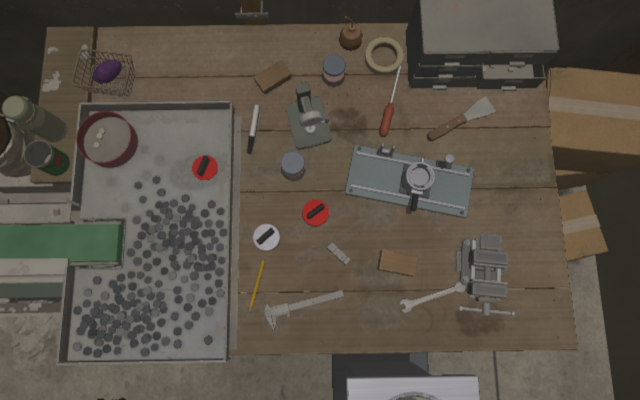

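The top view shows the white lid at (266,237), the red decoy at (316,212) and the pot at (420,177). The posts are at about (386,150) and (449,160). I'll enlarge this area.

Run:
```python
import cv2,numpy as np
t=np.load("top.npz")["p"][:,:,::-1]; s=np.load("scene.npz")["p"][:,:,::-1]
cv2.imwrite("pics/topc.png",np.vstack([cv2.resize(t[140:220,340:480],None,fx=5.5,fy=5.5,interpolation=cv2.INTER_CUBIC)[:, :770]]))
a=cv2.resize(s[195:315,335:465],(520,480),interpolation=cv2.INTER_CUBIC); b=cv2.resize(t[220:255,245:290],(270,210),interpolation=cv2.INTER_CUBIC)
o=np.zeros((480,800,3),np.uint8); o[:,:520]=a; o[:210,525:795]=b
cv2.imwrite("pics/mix.png",o)
```

```text
(no output)
```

View pics/topc.png

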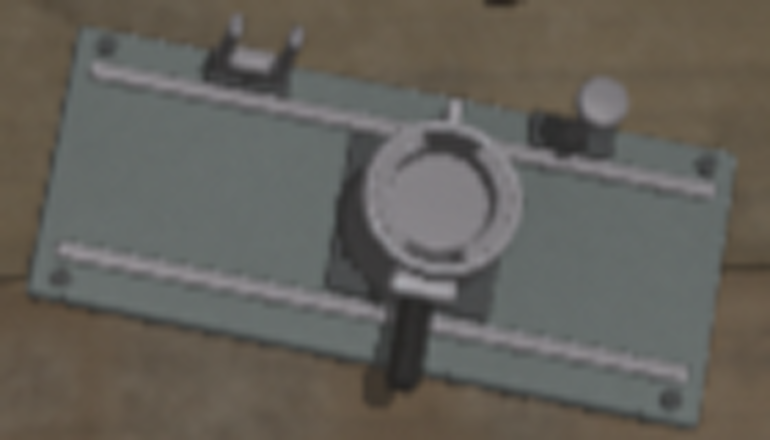

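View pics/mix.png

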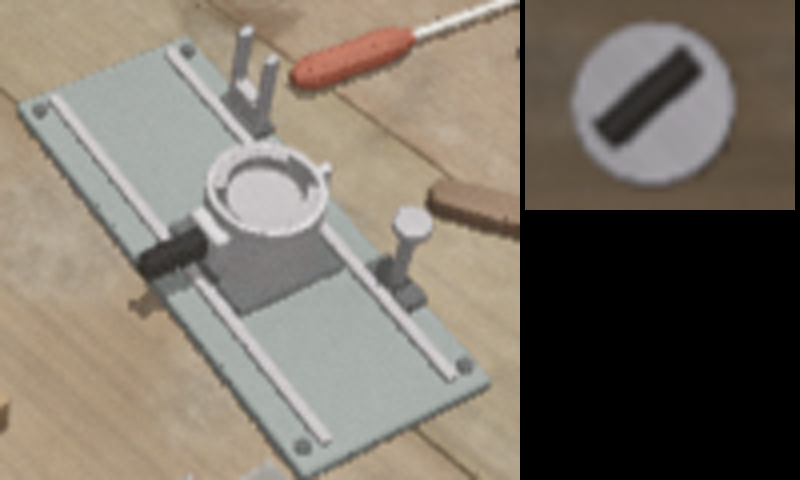

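The crops show the fork on the left with prong tips at (237,18) and (297,33), the pot's mouth at (443,198), and the handle end at (400,390). The lid's bar runs from (600,135) to (690,55). Next I'll turn these into world positions.

```bash
cat > h.py <<'E'
import numpy as np, cv2
def ray(c,px,z):
    "world point at height z seen at pinhole pixel px"
    d=c["R"].T@np.linalg.solve(c["intrinsics"],[px[0],px[1],1]); o=-c["R"].T@c["t"]
    return o+d*(z-o[2])/d[2]
def fish(c,px,z):
    K=c["intrinsics"]; a=(px[0]-K[0,2])/K[0,0]; b=(px[1]-K[1,2])/K[1,1]; th=np.hypot(a,b); s=np.sin(th)/max(th,1e-9)
    d=c["R"].T@np.array([a*s,b*s,np.cos(th)]); o=-c["R"].T@c["t"]
    return o+d*(z-o[2])/d[2]
def down(yaw):
    "tool down; closing axis (tool y) at world angle yaw (deg)"
    a=np.radians(yaw); y=np.array([np.cos(a),np.sin(a),0]); z=np.array([0,0,-1.]); return np.column_stack([np.cross(y,z),y,z])
E
python3 - <<'E'
from h import *
from workcell import r
t=np.load("top.npz"); s=np.load("scene.npz")
T=lambda u,v,z: ray(t,((u+.5)/5.5-.5+340,(v+.5)/5.5-.5+140),z)
L=lambda u,v,z: ray(t,((u-525+.5)/6-.5+245,(v+.5)/6-.5+220),z)
S=lambda u,v,z: ray(s,((u+.5)/4-.5+335,(v+.5)/4-.5+195),z)
P=[T(*p,.012) for p in [(80,28),(735,150),(698,425),(30,295)]]
print("corners",np.round(P,4)); c=np.mean(P,0)
v=(P[0]-P[1]+P[3]-P[2]); ya=np.degrees(np.arctan2(v[1],v[0])); print("centre",c,"track y ang",ya, np.linalg.norm(v)/2)
yv=v/np.linalg.norm(v)
P2=[S(*p,.012) for p in [(18,106),(182,38),(490,383),(308,478)]]
c2=np.mean(P2,0); v2=P2[0]-P2[3]+P2[1]-P2[2]; print("scene centre",c2,np.degrees(np.arctan2(v2[1],v2[0])),np.linalg.norm(v2)/2)
for n,p in dict(mouth=T(443,198,.072),mouthS=S(267,190,.072),prA=T(237,18,.082),prB=T(297,33,.082),prAS=S(247,31,.082),prBS=S(270,60,.082),load=T(604,101,.076),fin=T(457,104,.072),hend=T(402,385,.056)).items():
    print(n,p.round(4),"y along",((p-c)@yv).round(4))
print("lid",L(653,103,.026),L(648,97,.056)); a,b=L(605,132,.056),L(693,58,.056); d=b-a; print(a,b,np.degrees(np.arctan2(d[1],d[0])))
for n,px,z in (("gauge",(339,254),.024),("wood",(397,263),.03),("jar",(292,165),.074),("red",(316,211),.03)): print(n,ray(t,px,z).round(3))
E
```

```text
corners [[ 0.737   0.1236  0.012 ]
 [ 0.6715 -0.1866  0.012 ]
 [ 0.5391 -0.1585  0.012 ]
 [ 0.6058  0.151   0.012 ]]
centre [ 0.63835957 -0.0176222   0.012     ] track y ang 77.95591559050384 0.3168138270069235
scene centre [ 0.63449065 -0.02038877  0.012     ] 77.66861777719478 0.3186990669059072
mouth [ 0.6344 -0.033   0.072 ] y along -0.0159
mouthS [ 0.6319 -0.0359  0.072 ] y along -0.0192
prA [0.7175 0.0578 0.082 ] y along 0.0902
prB [0.7099 0.0309 0.082 ] y along 0.0624
prAS [0.713  0.0559 0.082 ] y along 0.0875
prBS [0.705  0.0292 0.082 ] y along 0.0597
load [ 0.6776 -0.1077  0.076 ] y along -0.0799
fin [ 0.6784 -0.0419  0.072 ] y along -0.0154
hend [ 0.5519 -0.0129  0.056 ] y along -0.0135
lid [0.49371886 0.35331177 0.026     ] [0.49218138 0.35208152 0.056     ]
[0.47810888 0.36945845 0.056     ] [0.50796479 0.33380655 0.056     ] -50.05623748673488
gauge [0.448 0.171 0.024]
wood [0.423 0.028 0.03 ]
jar [0.666 0.285 0.074]
red [0.557 0.227 0.03 ]
```

The slide needed is about +0.0925 m. On the way to the handle, I'll take a wrist look over the lid and then another over the pot.

Run:
```python
from h import *
from workcell import r
def snap(n):
    c=r.calibration("wrist"); p,d=r.grab_frame("wrist"); np.savez(n,p=p,d=d,**c); return p[:,:,::-1]
r.move_pose([.493,.3527,.20],down(40)); a=snap("wl")
r.move_pose([.571,-.021,.19],down(77.8)); b=snap("wh")
c=np.load("wh.npz"); print(c["intrinsics"],-c["R"].T@c["t"],c["R"]); print(r.get_state()["clock"],r.get_state()["qpos"],r.get_state()["ee_pos"])
o=np.zeros((600,800,3),np.uint8); o[:300,:480]=cv2.resize(a,(480,300)); o[300:,:480]=cv2.resize(b,(480,300)); cv2.imwrite("pics/w.png",o[:,:480])
```

```text
[[309.70691629   0.         324.71499686]
 [  0.         309.70691629 201.26079273]
 [  0.           0.           1.        ]] [ 0.50335921 -0.00497001  0.33242873] [[ 0.21135115  0.97740963  0.00105264]
 [ 0.94005502 -0.2035684   0.27359911]
 [ 0.26763269 -0.05683595 -0.96184324]]
3.15 [-8.97947282e+00  1.69707564e+01  9.05685334e+01  2.99352938e-02
  7.24535117e+01 -8.68603704e+01] [ 0.57107538 -0.01979481  0.19008442]
```

View pics/w.png

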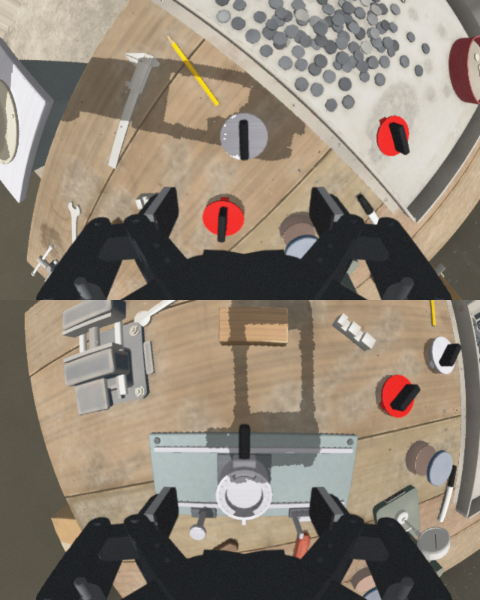

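The wrist view shows the lid at about (244,137), its bar vertical in the image and so matched to the fingers. The pot's handle is at (244,440), and the fork is partly hidden near (300,515). I'll enlarge both.

Run:
```python
from h import *
a=np.load("wl.npz")["p"][:,:,::-1][135:230,275:375]; b=np.load("wh.npz")["p"][:,:,::-1][160:320,190:490]
o=np.zeros((600,780,3),np.uint8); o[:416,:780]=cv2.resize(b,(780,416),interpolation=cv2.INTER_CUBIC); o[420:600,:189]=cv2.resize(a,(189,180))
o=np.zeros((590,780,3),np.uint8); o[:416]=cv2.resize(b,(780,416),interpolation=cv2.INTER_CUBIC)
o2=cv2.resize(a,(600,570),interpolation=cv2.INTER_CUBIC)
cv2.imwrite("pics/wh.png",o[:416]); cv2.imwrite("pics/wl.png",o2)
```

```text
(no output)
```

View pics/wh.png

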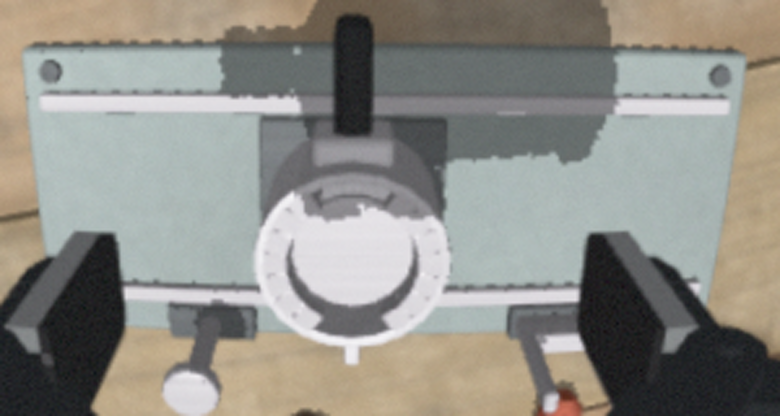

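View pics/wl.png

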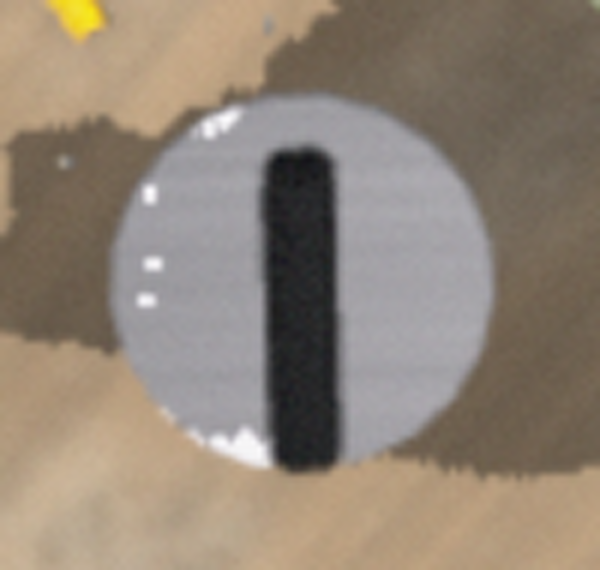

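Enlarged, the mouth centre is at (353,260), the handle runs along u≈354, and the track's near corners are at (25,48) and (744,53). The lid flange centre is at (301,281), with its bar from (299,150) to (305,468).

Run:
```python
from h import *
a=np.load("wl.npz"); b=np.load("wh.npz")
L=lambda u,v,z: fish(a,((u+.5)/6-.5+275,(v+.5)/6-.5+135),z)
H=lambda u,v,z: fish(b,((u+.5)/2.6-.5+190,(v+.5)/2.6-.5+160),z)
print("lid",L(301.5,281,.026)); p,q=L(299,150,.056),L(305,468,.056); d=p-q; print(p,q,np.degrees(np.arctan2(d[1],d[0])),np.linalg.norm(d),(p+q)/2)
print("mouth",H(353,260,.072)); print("fin",H(351,358,.072),"handle",H(353,20,.056),H(354,125,.056))
p,q=H(25,48,.012),H(744,53,.012); d=q-p; print("corners",p,q,np.degrees(np.arctan2(d[1],d[0])),np.linalg.norm(d),(p+q)/2)
print("prong",H(549,405,.082),"base",H(510,330,.02),H(172,322,.02),"load",H(192,388,.076))
```

```text
lid [0.49174489 0.355072   0.026     ]
[0.47385919 0.37571    0.056     ] [0.50790855 0.33666479 0.056     ] 131.0900414443565 0.051806244988429395 [0.49088387 0.35618739 0.056     ]
mouth [ 0.63152382 -0.03168874  0.072     ]
fin [ 0.67292609 -0.04137908  0.072     ] handle [ 0.5493172  -0.01392002  0.056     ] [ 0.58667415 -0.02160744  0.056     ]
corners [ 0.5367309  -0.15493362  0.012     ] [0.60453011 0.15107168 0.012     ] 77.50723521652965 0.31342619037764796 [ 0.57063051 -0.00193097  0.012     ]
prong [0.70714432 0.03026911 0.082     ] base [0.70871144 0.02526819 0.02      ] [ 0.67216444 -0.1246997   0.02      ] load [ 0.6726869  -0.10488501  0.076     ]
```

Run:
```python
from h import *
from workcell import r
R=down(77.7); yv=R[:,1]; p=np.array([.5695,-.0195,.029])
r.move_linear(p+[0,0,.06],R,v=.25); r.move_linear(p,R,v=.12,contact_N=15)
r.grip(0.0); s=r.get_state(); print(s["ee_pos"],s["opening"],s["grasp_force"],s["contact_force"])
q=p+yv*.0925; print(r.move_linear(q,R,v=.07)); r.hold(.3); s=r.get_state(); print(s["ee_pos"],q,s["opening"],s["contact_force"],s["clock"])
for n in ("top","scene"):
    im,d=r.grab_frame(n); np.savez(n+"2",p=im,d=d,**r.calibration(n))
c=r.calibration("wrist"); w,d=r.grab_frame("wrist"); np.savez("w2",p=w,d=d,**c)
t=np.load("top2.npz")["p"][:,:,::-1][130:220,330:450]; sc=np.load("scene2.npz")["p"][:,:,::-1][185:285,335:435]
o=np.zeros((600,800,3),np.uint8); o[:300,:400]=cv2.resize(t,(400,300),interpolation=2); o[:400,400:]=cv2.resize(sc,(400,400),interpolation=2); o[300:,:400]=cv2.resize(w[150:375,175:475,::-1],(400,300)); cv2.imwrite("pics/s2.png",o)
```

```text
[ 0.56962452 -0.0193157   0.0293747 ] 0.013350027370095836 59.41436469554901 [-1.08279199  0.71397013  2.22545734]
False
[0.58955641 0.07039038 0.02936994] [0.58920531 0.07087672 0.029     ] 0.012835786470652043 [-0.95129923 -2.51493025  5.07881794] 6.775
```

View pics/s2.png

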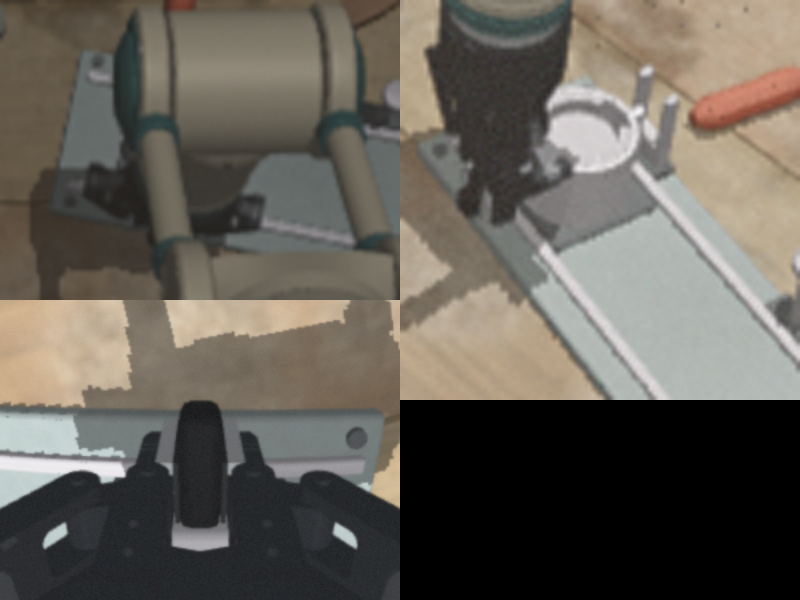

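The pot is now near the fork, and the fin shows between the prongs in the scene crop. I'll release, go to the lid hover and check from there with an unobstructed view.

Run:
```python
from h import *
from workcell import r
s=r.get_state(); p=s["ee_pos"]; r.grip(.05); r.move_linear(p+[0,0,.08],v=.25)
r.move_pose([.4925,.354,.16],down(40.5)); print(r.get_state()["clock"])
for n in ("top","scene"):
    im,d=r.grab_frame(n); np.savez(n+"3",p=im,d=d,**r.calibration(n))
t=np.load("top3.npz")["p"][:,:,::-1][140:200,360:430]; sc=np.load("scene3.npz")["p"][:,:,::-1][190:265,355:425]
o=np.zeros((600,800,3),np.uint8); o[:360,:420]=cv2.resize(t,(420,360),interpolation=2); o[:407,420:]=cv2.resize(sc,(380,407),interpolation=2); cv2.imwrite("pics/s3.png",o[:410])
```

```text
9.0083
```

View pics/s3.png

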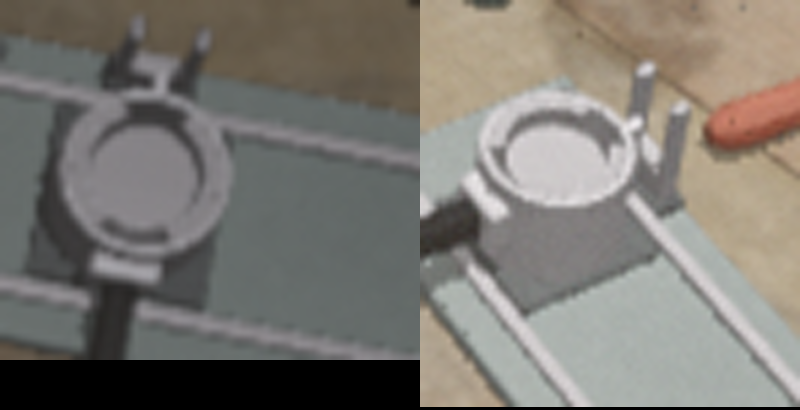

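The top crop shows the mouth at (148,173), the fin tip at (160,80) and prong tips at (138,22) and (203,38). In the scene crop the mouth is at (558,148) and the prong tips at (646,69) and (680,107).

Run:
```python
from h import *
t=np.load("top3.npz"); s=np.load("scene3.npz"); yv=down(77.7)[:,1]
T=lambda u,v,z: ray(t,((u+.5)/6-.5+360,(v+.5)/6-.5+140),z)
S=lambda u,v,z: ray(s,((u-420+.5)/5.43-.5+355,(v+.5)/5.43-.5+190),z)
for n,F,m,f,a,b in (("top",T,(148,173),(160,80),(138,22),(203,38)),("scene",S,(558,148),(637,124),(646,69),(680,107))):
    M,f,A,B=F(*m,.072),F(*f,.072),F(*a,.082),F(*b,.082); print(n,M,A,B,"gap mid - mouth along y",((A+B)/2-M)@yv,"fin",((A+B)/2-f)@yv,np.linalg.norm(A-B))
```

```text
top [0.65414119 0.0552518  0.072     ] [0.71646912 0.05804741 0.082     ] [0.70910507 0.03134047 0.082     ] gap mid - mouth along y 0.002177846405836535 fin 0.0002046759481669449 0.027703605469141263
scene [0.65277432 0.05407629 0.072     ] [0.71286424 0.0563423  0.082     ] [0.70649205 0.02943273 0.082     ] gap mid - mouth along y 0.00119029986926344 fin 0.00599617465430109 0.02765375127727732
```

Both cameras put the fin within about 1–2 mm of the gap middle, which is good enough. Next I'll grasp the lid. I'm using wrist-camera values for both lid and mouth so that camera's bias along tool x cancels.

Run:
```python
from h import *
from workcell import r
R=down(40.5); p=np.array([.4914,.3555,.029])
r.move_linear(p+[0,0,.05],R,v=.2); print(r.move_linear(p,R,v=.08,contact_N=10)); r.grip(0); s=r.get_state(); print(s["ee_pos"],s["opening"],s["grasp_force"],s["contact_force"])
r.move_linear(s["ee_pos"]+[0,0,.13],R,v=.2)
r.move_pose([.6509,.0570,.160],down(77.7)); s=r.get_state(); print(s["ee_pos"],s["opening"],s["qpos"],s["contact_force"],s["clock"])
c=r.calibration("wrist"); w,d=r.grab_frame("wrist"); np.savez("w4",p=w,d=d,**c); sc,d=r.grab_frame("scene")
o=np.zeros((560,800,3),np.uint8); o[:,:480]=cv2.resize(w[120:400,200:440,::-1],(480,560)); o[:320,480:]=cv2.resize(sc[160:260,350:450,::-1],(320,320),interpolation=2); cv2.imwrite("pics/s4.png",o)
```

```text
False
[0.49171101 0.35575688 0.02956616] 0.010962593762732727 58.777095079422 [-0.31196138  1.01828455  2.59264206]
[0.65026371 0.05789548 0.15919045] 0.01098260136466693 [-1.04000923e+00  2.49979923e+01  8.24407385e+01  4.75261322e-02
  7.26620861e+01 -7.87588672e+01] [ 0.85589482  0.23563366 -1.11448539] 12.9417
```

View pics/s4.png

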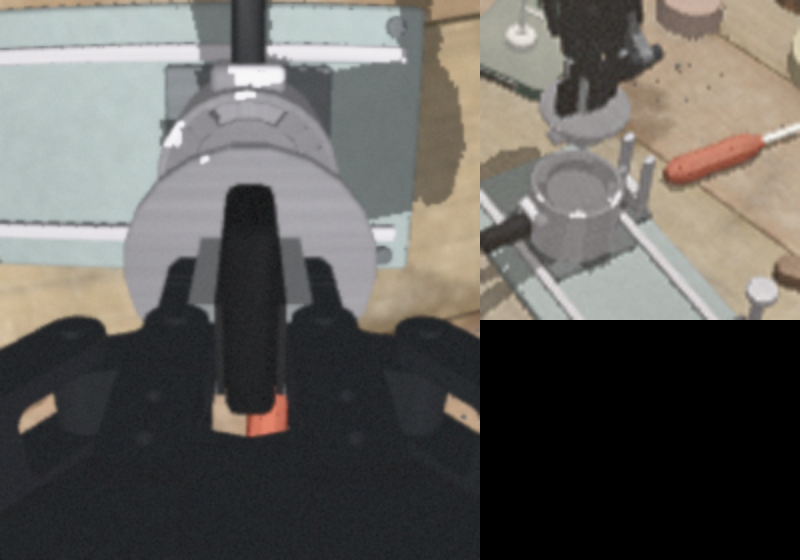

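The lid is held level, with its bar in line with the handle (u≈250). The flange's near edge is at v≈143 and the pot rim's near edge at v≈88. I'll check the offset along x from these, then insert under force control.

Run:
```python
from h import *
from workcell import r
c=np.load("w4.npz"); xv=-down(77.7)[:,0]; yv=down(77.7)[:,1]; tz=r.get_state()["ee_pos"][2]
f=fish(c,(200+250.5/2,120+143/2),tz-.029+.026); m=fish(c,(200+249/2,120+88/2),.072)
off=(m@xv+.036)-(f@xv+.034); print("lid->mouth along x",off)
off=np.clip(off,-.003,.003)
s=r.get_state(); h=np.array([.6509,.0570,.104])+off*xv*.7
r.move_linear(h,down(77.7),v=.15); r.hold(.2); s=r.get_state(); print(s["ee_pos"],h,s["contact_force"])
hit=r.move_linear(h-[0,0,.026],v=.03,contact_N=17); s=r.get_state(); print(hit,s["ee_pos"],s["contact_force"],s["torque"],s["opening"],s["clock"])
```

```text
lid->mouth along x 0.0018080889829577007
[0.6529483  0.05684485 0.10538769] [0.65213661 0.05673038 0.104     ] [-0.18601878 -0.12962489 -0.5003978 ]
True [0.65225651 0.05665543 0.08202239] [ 0.15565866 -0.04846813  6.98527814] [ 0.00930493  0.1868182  -0.03692212] 0.010936001148700542 14.5083
```

Run:
```python
from h import *
from workcell import r
def st(n): s=r.get_state(); print(n,s["ee_pos"].round(4),s["contact_force"].round(1),s["torque"].round(2),round(s["opening"],4),round(s["clock"],2),s["qpos"][5].round(1)); return s
p=st("0")["ee_pos"]
for z in (.0805,.079,.0775,.076):
    r.move_linear([p[0],p[1],z],down(77.7),v=.02); r.hold(.15); s=st(z)
    if s["contact_force"][2]>18: break
q=np.array([p[0],p[1],z])
for a in (15,30,45,60,75,90):
    r.move_linear(q,down(77.7-a)); s=st(a)
    if abs(s["torque"][2])>2.5: break
```

```text
0 [0.6523 0.0567 0.082 ] [ 0.2 -0.   7. ] [ 0.01  0.19 -0.04] 0.0109 14.51 -78.8
0.0805 [0.6523 0.0567 0.0816] [-2.1 -0.1  8. ] [0.03 0.42 0.  ] 0.0108 14.91 -78.8
0.079 [0.6523 0.0566 0.0815] [-5.1 -0.1 13.4] [0.06 0.69 0.01] 0.0108 15.31 -78.8
0.0775 [0.6523 0.0566 0.0815] [-5.8 -1.  19.4] [ 0.08  1.07 -0.04] 0.0112 15.71 -78.8
15 [0.6533 0.0575 0.0815] [-4.4  0.7 18.6] [ 0.2   0.78 -0.24] 0.0111 16.12 -63.8
30 [0.6543 0.0573 0.0815] [-2.2  1.9 17.9] [ 0.22  0.55 -0.24] 0.011 16.52 -48.8
45 [0.6551 0.0583 0.0815] [-0.3  4.  16.7] [ 0.47  0.35 -0.12] 0.0111 16.93 -33.8
60 [0.6558 0.0573 0.0816] [ 0.3  1.7 15.9] [ 0.15  0.22 -0.11] 0.0112 17.34 -18.8
75 [0.6565 0.0574 0.0816] [ 1.6  1.9 14.4] [ 0.2  -0.05 -0.08] 0.0109 17.75 -3.8
90 [0.6545 0.0578 0.0815] [-1.1  1.7 17.2] [0.3  0.52 0.08] 0.011 18.16 11.2
```

Run:
```python
from h import *
from workcell import r
im,d=r.grab_frame("scene"); old=np.load("scene3.npz")["p"]; c=r.calibration("scene"); s=r.get_state(); print(s["ee_pos"],s["contact_force"],s["opening"])
g=lambda a:cv2.resize(cv2.cvtColor(a,cv2.COLOR_RGB2GRAY),None,fx=8,fy=8,interpolation=2)
for n,(x,y,w,h) in dict(base=(366,232,40,20),handle=(345,224,26,18),gauge=(278,230,20,32),wood=(298,262,42,48),jar=(310,157,30,36)).items():
    res=cv2.matchTemplate(g(im[y-5:y+h+5,x-5:x+w+5]),g(old[y:y+h,x:x+w]),cv2.TM_CCOEFF_NORMED); _,m,_,l=cv2.minMaxLoc(res); print(n,round(m,3),(l[0]-40)/8,(l[1]-40)/8)
K=c["intrinsics"]; f=lambda X:(lambda q:q[:2]/q[2])(K@(c["R"]@X+c["t"])); p=np.array([.6,.06,.046]); print("px per mm y",f(p+.001*down(77.7)[:,1])-f(p))
```

```text
[0.65451957 0.0578194  0.08150249] [-1.51302658  3.23787841 17.05586417] 0.010474184942661741
base 0.931 0.125 0.125
handle 0.941 0.0 0.0
gauge 0.702 0.0 -0.125
wood 0.658 0.125 0.25
jar 0.997 0.0 0.0
px per mm y [-0.21680925 -0.26777234]
```

The pot hasn't moved, the lid is turned 90° and held at home height with about 17 N against the 9 N spring, and the jar, gauge and block are unmoved. I'm handing it in.

```bash
python3 -c "
from workcell import r
print(r.job_done())"
```

```text
the job is handed in; nothing more can be done
None
```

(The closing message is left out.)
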